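# Hook and snap an inspection cover onto a gearcase

### The job

Fit the loose red inspection cover onto the opening of the aluminium gearcase, which stands at an unmeasured height on its stand: with its top edge held up, hook its steel lip in under the dark ledge at the opening's lower side, then swing the top edge down and press it until the yellow spring catch snaps over it, and let go. Do not force it: firm hand pressure is plenty. The cover must end fully shut, flat on its seat, with nothing holding it but ledge and catch. Leave the tools and other things on the bench where they are.

Things in the scene. Friction and masses are not known exactly. Their poses are not given: they have to be found in the camera images.
- cover: Loose red cover, about 0.3 kg. Origin: middle of the plate's flat underside. x runs from lip to top edge, y along the grip bar, z out of the outer face (up at the start: it lies flat on the bench). Plate 110 (x) x 120 (y) x 6 mm. Steel lip 88 mm wide (y), 4 mm thick, flush with the underside, jutting 14 mm beyond the plate's lower (-x) edge.
- cover_grip (a point): Centre (half-way up) of the cover's black grip bar, 22 mm above the middle of the plate's underside; cover axes. Bar 14 mm thick (x), 60 mm long (y), standing 32 mm above the plate's outer face, square sides.
- cover_lip (a point): Middle of the lip's tip, at its underside: 69 mm in -x and 22 mm in -z from the grip bar's centre; cover axes.
- cover_top (a point): Middle of the cover's top edge, at its underside: 55 mm in +x and 22 mm in -z from the grip bar's centre; cover axes.
- gearcase: Steel stand (base 150 x 170 x 12 mm) of the aluminium gearcase; fixed. Origin under the base's centre at bench height, z up, x towards the opening's upper side (away from the robot, give or take the yaw). The stand holds the gearcase straight above it, at a height set anywhere from 0 to 24 mm above its lowest setting: the readings do not tell it, so look or feel for it. It stays as set.
- seat_low (a point): Seat origin at the lowest height setting, 97 mm above the stand's origin; stand axes. Seat frame: this point raised by the setting, tilted so that x climbs 12 degrees up the slope, y across, z out of the face. The shut cover's origin and axes lie there. It rests on rims at seat z = 0. Walls with tops at z = 4 mm stand at y = +-63.5 to 80 (x = -45 to 57), and at x = 57.5 to 70: it cannot be slid in flat.
- ledge_low (a point): Middle of the lower edge of the dark ledge (seat x = -59, z = 5.5 mm), at the lowest setting; stand axes. The ledge, 132 mm wide, 5 mm thick, runs from here to seat x = -80. Below it is a pocket: floor at seat z = -8, back wall at seat x = -71. Shut, the lip's tip is at about seat x = -69, z = 0.
- rim_low (a point): Middle of the edge of the lower rim (seat x = -49, z = 0 mm), at the lowest setting; stand axes. The lip enters the pocket through the mouth between this edge and the ledge's, with the cover tilted open 20 to 35 degrees from the seat; its tip then dips to about seat z = -5 mm under the ledge. The mouth leaves about 2 mm either way.
- nose_low (a point): Tip of the yellow catch's nose (32 mm wide), seat x = 51, z = 8.5 mm with the catch at 0 (4 mm over the shut cover's top edge), at the lowest setting; stand axes. Its front face slopes back from here up to seat z = 21 mm. The hooked cover rests on it about 6 degrees open.
- catch (a joint): How far the yellow spring catch is pushed back up the slope, m, 0 to 0.012; it springs back to 0. Pressing the hooked cover down near its top edge with about 5 to 15 N pushes the catch back until it snaps over the edge and reads 0 again.
- pin (a joint): Green sensing pin, 10 mm across, standing 5.5 mm proud of the upper rim under the cover's top edge: how far it is pressed in, m, 0 to 0.006. Its spring (under 1 N) gives way to the cover's weight; about 0.0055 when the cover is fully shut.
- screwdriver: Bystander, to be left alone: screwdriver, red handle, 200 mm long, lying between gearcase and cover. Origin on its underside.
- wrench: Bystander, to be left alone: steel wrench, 170 mm long. Origin on its underside.
- hammer: Bystander, to be left alone: hammer, 260 mm long. Origin on its underside.
- pliers: Bystander, to be left alone: pliers with blue handles, about 160 mm long. Origin on its underside.
- oil: Bystander, to be left alone: white oil bottle, 68 mm across, 190 mm tall, upright. Origin on its underside.
- jar: Bystander, to be left alone: amber jar, 70 mm across, 80 mm tall. Origin on its underside.
- sprocket: Bystander, to be left alone: steel hub disc, 90 mm across, 30 mm high. Origin on its underside.
Things that resemble listed ones, but are neither listed nor needed, are in the scene too. There is more than one size of the cover; the one meant has the size given above.

How it is judged:
On the way:
1. the lip's tip is in past the ledge's edge (by about 3 mm or more, in plan) while the cover is still tilted open from its seat by more than 0.14 rad (x of cover_lip in the frame of gearcase between -0.08 and -0.0605 m and z of cover_lip in the frame of gearcase below 0.112 m and y of cover_lip in the frame of gearcase between -0.008 and 0.008 m and angle between the z axis of cover and the z axis of gearcase, either way round above 0.35 rad), for 0.1 s.
At the end, for the whole second after the job is handed in: the cover lies shut: lip at least 5 mm in under the ledge, tilt to the seat under 0.03 rad (so 12 degrees, within 0.03 rad, to the level), sideways within 7 mm, the sensing pin pressed in at least 4 mm by its top edge, the catch back within 3 mm of its rest, the cover at rest (x of cover_lip in the frame of gearcase below -0.063 m and x of cover_top in the frame of gearcase above 0.05 m and y of cover_lip in the frame of gearcase between -0.007 and 0.007 m and y of cover_top in the frame of gearcase between -0.007 and 0.007 m and angle between the z axis of cover and the z axis of gearcase, either way round between 0.1794 and 0.2394 rad and value of joint catch below 0.003 m and value of joint pin above 0.004 m and linear speed of cover below 0.01 m/s); the robot touches nothing.
It fails at once if a tool or other bystander is moved by more than 30 mm (distance of any of screwdriver, wrench, hammer, pliers, oil, jar, sprocket from where it was at the start of the episode above 0.03 m).
It fails at once if the cover is forced against the gearcase with over 40 N (contact force between cover and gearcase above 40 N).
It also fails if it takes over 70 s, if anything falls off the work surface, if the arm or the gripper's body presses on something with over 40 N, if the wrist force passes 120 N, or if a joint passes its speed limit or range.

### The arm

A 6-joint arm with a two-finger parallel gripper is mounted at the origin on the work surface. World frame = base frame: x ahead of the robot, y to its left, z up, the work surface at z = 0. Lengths are in m, angles in rad, forces in N, time in s.
With the tool pointing down it reaches from about 0.2 to 0.875 m from the base axis. Payload 3.4 kg.
Tool frame: the origin (TCP) lies between the finger pads; the fingertips stand 25 mm ahead of it and the grasp point (between the pads) lies 6 mm ahead of it (r.nose_length is the z of the fingertips in the tool frame, in m); z points along the fingers, y is the line along which they close (so a half turn about z gives the same grasp; the last joint's range is limited). The gripper opens to 94 mm and grips with 3 to 60 N. Pads are 16 mm wide; open, the fingers measure 119 mm over their backs; the gripper's body (75 mm by 177 mm) begins 78 mm behind the grasp point.
Start: joints at [1.003, 0.276, 1.505, -0, 1.361, -0.121], TCP at [0.248, 0.519, 0.23] pointing down, gripper open.
Joint ranges: [-2.89, 2.89], [-0.75, 2.08], [0.22, 2.7], [-1.18, 4.32], [0.11, 2.71], [-2.7, 2.7]. Speed limits (rad/s): [2.57, 2.57, 3.14, 3.14, 3.14, 3.14].

### API

Orientations are given as a unit quaternion [w, x, y, z].
In Python, from plant import r, gripper_to, inverse_kinematics, vision, models, telemetry gives the robot as it stands. Calls block until the motion is done:
- r.move_to(position, orientation): joint-space move of the TCP to a pose.
- r.move_l(position, rot=None, vel=0.15, guard=None): straight line of the TCP; rot=None keeps the orientation; vel is the mean speed in m/s. With guard (N) it stops when the force on the tool has changed by that much, and returns True; else False.
- r.movej(angles): joint-space move.
- gripper_to(opening, f_grip=None): finger opening in m; f_grip is the grip in N (None keeps the last); returns when the fingers have stopped.
- r.hold(seconds).
- inverse_kinematics(position, orientation): joint angles nearest the present ones, or None.
- vision.snapshot(name): name is "scene" or "top" or "wrist"; returns the picture (384x512x3 uint8, red, green, blue); there is no depth.
- vision.get_calibration(name): a dict with "fx", "fy", "cx", "cy" (pixels), "position" and "orientation" of the camera in the world. Camera axes: x right, y down, z forward; pixel columns grow to the right and rows downward; lengths in m; the calibration is good to about 2 mm. A picture is of the moment at which its call begins: read the wrist's pose just before it. get_calibration takes no time and is no camera call; for the wrist camera it gives the pose at the moment of the call.
A pose or a line that the arm cannot do raises r.PlanningError and nothing moves.
- r.sign_off(): hands the job in; it is judged then, once.
Trained networks look in the newest picture that a camera, given by its name, has taken for a name from the list of things; names that differ only in an ending like _2 or _b are one class to them, and where a whole thing is asked for, a point or a joint stands for the part that bears it (a point fixed in the world has none). Each returns a list of dicts, best first, with "score" (0 to 1); they miss things now and then, are a little off and sometimes report something else, mostly with a low value. They report only what shows in the picture. A call takes as long as a camera call. They do not tell look-alikes from the thing itself.
- models.boxes_of(thing, camera): "at" ([x, y, z] in m, in world coordinates, good to about 4 mm: the middle of the surface that is visible of it).
- models.regions_of(thing, camera): "pixels" (384x512 bool, what is visible of it).
- models.mark_of(thing, camera): "at" ([x, y, z] in m, in world coordinates, good to about 4 mm: a listed point, or the origin of a listed thing).
Readings, each from a call of its own:
- telemetry.current_t(): time.
- telemetry.current_joints(): joint angles.
- telemetry.current_dq(): joint speeds.
- telemetry.current_joint_efforts(): joint torques, N m.
- telemetry.current_ee_pos(): TCP position.
- telemetry.current_tool_rot(): TCP orientation.
- telemetry.current_wrist_force(): force on the tool from outside, world axes, zero at the start.
- telemetry.current_torque(): the same for the moment, N m.
- telemetry.current_opening(): finger opening in m.
- telemetry.current_finger_force(): force on a finger pad.
Only numpy, scipy, OpenCV 4.12 (cv2) and the standard library are available. Lean on these libraries where they do the work, as an engineer would, in place of code of your own. Each camera call takes 0.05 s, during which the arm holds its last target. There are 200 camera calls.

## Working session

There is one attempt and no reset: what is moved stays moved. The work goes in short steps, each a Python script; the robot and the scene stay as the last script left them, time stands still between calls to the robot, and variables do not carry over. Pictures are saved under pics/ and viewed, at most 10 in all, crops included, and the job is handed in when it is done.

```bash
ls; mkdir -p pics; cat > h.py <<'E'
import numpy as np, cv2
from scipy.spatial.transform import Rotation as R
from plant import r, gripper_to, inverse_kinematics, vision, models, telemetry
def q2R(q): return R.from_quat([q[1],q[2],q[3],q[0]])
def R2q(M): 
    q=(M if isinstance(M,R) else R.from_matrix(M)).as_quat(); return [q[3],q[0],q[1],q[2]]
def save(im,n): cv2.imwrite('pics/'+n+'.png',cv2.cvtColor(im,cv2.COLOR_RGB2BGR))
def ray(c,px):
    d=q2R(c['orientation']).apply([(px[0]-c['cx'])/c['fx'],(px[1]-c['cy'])/c['fy'],1]); return np.array(c['position']),d
def onz(c,px,z):
    p,d=ray(c,px); return p+d*(z-p[2])/d[2]
def proj(c,P):
    v=q2R(c['orientation']).inv().apply(np.array(P)-c['position']); return np.array([c['fx']*v[0]/v[2]+c['cx'],c['fy']*v[1]/v[2]+c['cy']])
E
python3 - <<'E'
from h import *
np.set_printoptions(precision=4,suppress=True)
a=vision.snapshot('top');b=vision.snapshot('scene')
save(a,'top');save(b,'scene')
for cam in ('top','scene'):
    c=vision.get_calibration(cam);print(cam,c)
    for n in ('cover','cover_grip','cover_lip','cover_top','gearcase','seat_low','ledge_low','rim_low','nose_low'):
        print(cam,n,[(np.round(d['at'],4).tolist(),round(d['score'],2)) for d in models.mark_of(n,cam)])
print(telemetry.current_t())
E
```

```text
pics
top {'fx': 404.08297433493794, 'fy': 404.08297433493794, 'cx': 254.1660038732794, 'cy': 193.10983394972342, 'position': array([ 0.3846, -0.0361,  1.2356]), 'orientation': array([ 0.0551, -0.6964,  0.7147, -0.0353])}
top cover [([0.3105, -0.1671, -0.0001], 0.92), ([0.5822, -0.2093, -0.0012], 0.72), ([0.3301, 0.1787, -0.0], 0.58)]
top cover_grip [([0.3249, 0.177, 0.0303], 0.92), ([0.585, -0.2033, 0.0231], 0.69), ([0.3105, -0.1663, 0.0256], 0.67)]
top cover_lip [([0.387, 0.2461, 0.0006], 0.98), ([0.5133, -0.2054, 0.0027], 0.71)]
top cover_top [([0.6397, -0.2075, 0.0001], 0.95), ([0.2779, 0.127, 0.001], 0.79), ([0.26, -0.2231, 0.0014], 0.68)]
top gearcase [([0.5811, 0.2112, 0.0029], 0.84)]
top seat_low [([0.5806, 0.209, 0.0925], 0.91)]
top ledge_low [([0.5191, 0.2085, 0.0949], 0.93)]
top rim_low [([0.5333, 0.2077, 0.0876], 0.9), ([0.6401, -0.2081, -0.0003], 0.31)]
top nose_low [([0.6282, 0.2132, 0.1126], 0.84), ([0.3769, 0.4212, 0.0014], 0.4)]
scene {'fx': 499.39679165729274, 'fy': 499.39679165729274, 'cx': 247.91907461624996, 'cy': 189.24012029013662, 'position': array([ 1.3046, -0
[... 282 characters left out ...]
 ([0.5696, -0.4964, 0.0007], 0.71), ([0.3115, -0.1702, 0.0274], 0.57), ([0.5279, 0.2081, 0.0916], 0.41)]
scene cover_lip [([0.5098, -0.2031, -0.0026], 0.9), ([0.3695, -0.1008, -0.0026], 0.74), ([0.3884, 0.2465, 0.0033], 0.7)]
scene cover_top [([0.2748, 0.1247, 0.0012], 0.82), ([0.264, -0.2242, 0.0006], 0.8), ([0.6395, -0.2101, 0.0031], 0.62), ([0.6292, 0.2175, 0.1173], 0.18)]
scene gearcase [([0.5819, 0.2114, 0.0018], 0.66)]
scene seat_low [([0.5836, 0.2131, 0.0953], 0.92), ([0.6401, -0.2085, 0.0031], 0.69)]
scene ledge_low [([0.5223, 0.2116, 0.0866], 0.9)]
scene rim_low [([0.527, 0.2095, 0.0935], 0.97)]
scene nose_low [([0.6289, 0.2159, 0.121], 0.75), ([0.5797, -0.2101, -0.0007], 0.44)]
1.0
```

View pics/top.png

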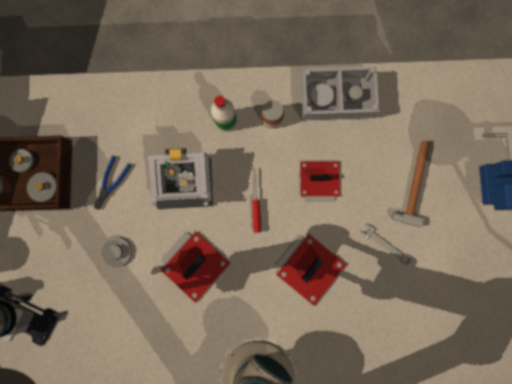

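View pics/scene.png

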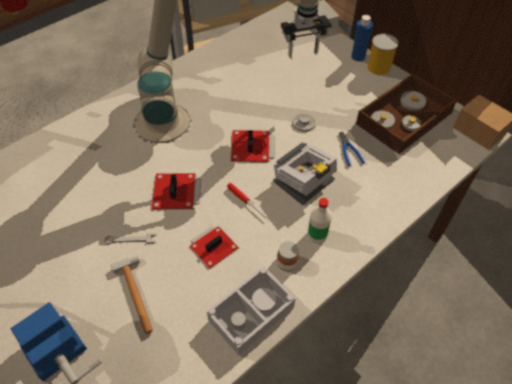

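The top view shows three red covers. The one at px (320,178) measures about 40 px × 34 px, roughly 122 × 105 mm, and lip to top edge is about 126 mm, so it matches. The two diamonds at (196,265) and (312,268) are oversized. The gearcase is at (180,180), with its dark ledge facing the robot and the yellow catch on the far side at (176,154). Next I'll take a closer look with the wrist camera.

```bash
python3 - <<'E'
from h import *
np.set_printoptions(precision=4,suppress=True)
c=vision.get_calibration('wrist'); T=q2R(telemetry.current_tool_rot()); p=np.array(telemetry.current_ee_pos())
print('cam in tool',T.inv().apply(np.array(c['position'])-p),(T.inv()*q2R(c['orientation'])).as_matrix(),c['fx'])
M=np.array([[0,1,0],[1,0,0],[0,0,-1.]])  # tool x=+Y, tool y=+X
for s in (1,-1):
    M2=M*[s,s,1]
    print(s,inverse_kinematics([0.56,0.21,0.33],R2q(M2)))
    a=np.deg2rad(40); Ry=R.from_euler('y',-a)
    print(s,'tilt',inverse_kinematics([0.52,0.21,0.18],R2q(Ry.as_matrix()@M2)), inverse_kinematics([0.585,-0.2,0.05],R2q(M2)))
E
```

```text
cam in tool [ 0.0818  0.0006 -0.1545] [[-0.0003 -0.9597 -0.2811]
 [ 1.     -0.0003 -0.0001]
 [-0.     -0.2811  0.9597]] 340.03288830689183
1 [ 0.2425  0.2755  1.2646 -0.      1.6016  0.2425]
1 tilt [ 0.4375  0.08    2.1465 -0.8238  0.3803  1.1308] [-0.4419  0.484   1.659  -0.      0.9985 -0.4419]
-1 None
-1 tilt [ 0.4375  0.08    2.1465 -0.8238  0.3803 -2.0108] [-0.4419  0.484   1.659  -0.      0.9985  2.6997]
```

```bash
python3 - <<'E'
from h import *
np.set_printoptions(precision=4,suppress=True)
M=np.array([[0,1,0],[1,0,0],[0,0,-1.]])
r.move_to([0.575,0.235,0.27],R2q(M))
gripper_to(0.0)
c=vision.get_calibration('wrist'); im=vision.snapshot('wrist')
save(cv2.resize(im,(800,600),interpolation=cv2.INTER_CUBIC),'w1')
print({k:np.array(v).tolist() for k,v in c.items()})
for n in ('gearcase','seat_low','ledge_low','rim_low','nose_low'):
    print(n,[(np.round(d['at'],4).tolist(),round(d['score'],2)) for d in models.mark_of(n,'wrist')])
print(telemetry.current_t(),telemetry.current_wrist_force(),telemetry.current_opening())
E
```

```text
{'fx': 340.03288830689183, 'fy': 340.03288830689183, 'cx': 255.77873390194353, 'cy': 198.93018030670171, 'position': [0.5756641717608716, 0.3175879358831519, 0.42450291533252127], 'orientation': [0.1421064540691929, 0.9898513395883187, -0.00014795071040927588, -0.00024359326480078485]}
gearcase [([0.5803, 0.2094, -0.0007], 0.98), ([0.7794, -0.0628, 0.0039], 0.19)]
seat_low [([0.5853, 0.2125, 0.0966], 0.75), ([0.3762, 0.4158, -0.0018], 0.19)]
ledge_low [([0.5212, 0.2101, 0.0911], 0.68)]
rim_low [([0.5339, 0.2105, 0.0875], 0.67)]
nose_low [([0.6286, 0.214, 0.1193], 0.61)]
4.3167 [ 0.6424 -0.7602 -0.719 ] 0.0005816331406754504
```

View pics/w1.png

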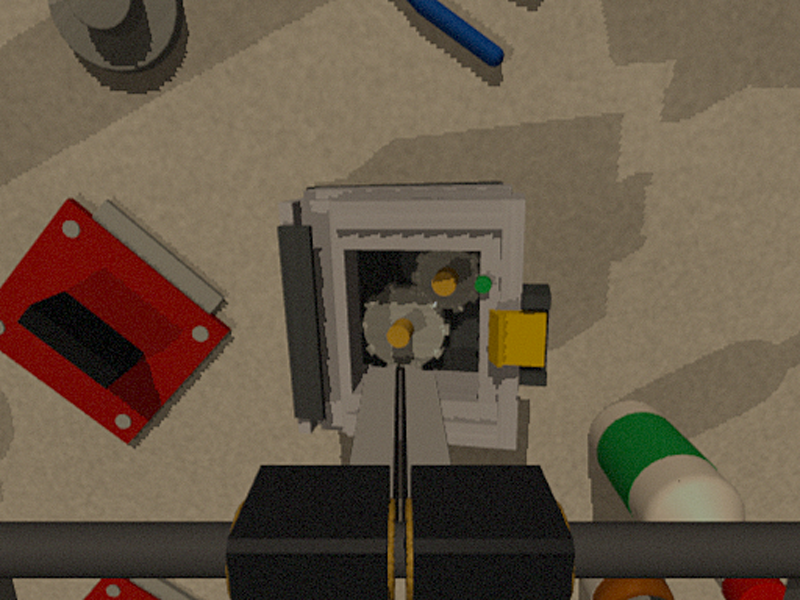

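The wrist view shows the ledge as a dark strip from about (280–310,225) to (297–325,420), the nose tip edge at (491,310–365) and the pin at (483,284). I'll crop it to read the corners precisely.

```bash
python3 - <<'E'
import cv2
im=cv2.imread('pics/w1.png'); im=cv2.resize(im,(512,384),interpolation=cv2.INTER_AREA)
c=im[112:292,172:362]; c=cv2.resize(c,None,fx=3.33333,fy=3.33333,interpolation=cv2.INTER_CUBIC)
c=cv2.convertScaleAbs(c,alpha=1.4,beta=10); print(c.shape)
for i in range(0,190,10): cv2.putText(c,str(172+i),(int(i*3.333),8),0,0.3,(0,0,255))if i%20==0 else None; cv2.line(c,(int(i*3.333),10),(int(i*3.333),16),(0,0,255),1)
for j in range(0,180,10): cv2.putText(c,str(112+j),(0,int(j*3.333)+4),0,0.3,(0,0,255)) if j%20==0 else None; cv2.line(c,(22,int(j*3.333)),(28,int(j*3.333)),(0,0,255),1)
cv2.imwrite('pics/w1c.png',c)
E
```

```text
(600, 633, 3)
```

View pics/w1c.png

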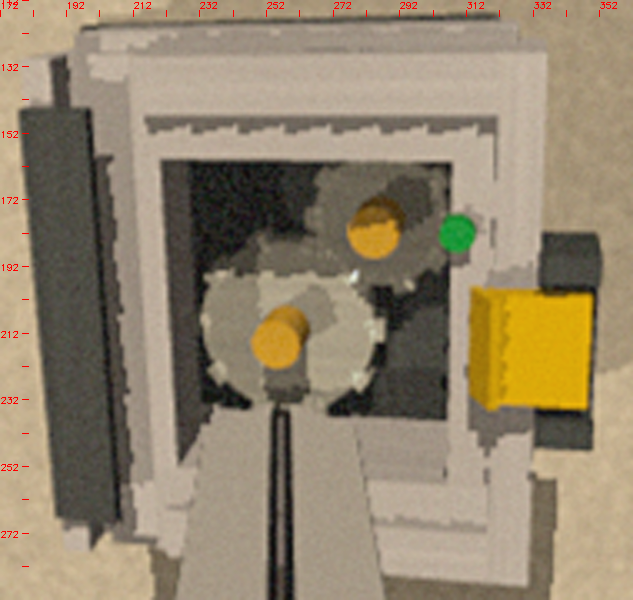

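```bash
cat >> h.py <<'E'
def case(x,y,yaw,h):
    """seat frame (R, origin) in world"""
    Rz=R.from_euler('z',yaw); return Rz*R.from_euler('y',-np.deg2rad(12)), np.array([x,y,.097+h])
E
cat > fit.py <<'E'
from h import *
from scipy.optimize import least_squares
np.set_printoptions(precision=4,suppress=True)
c=dict(fx=340.0329,fy=340.0329,cx=255.7787,cy=198.9302,position=[0.57566417,0.31758794,0.42450292],orientation=[0.1421064540691929,0.9898513395883187,-0.00014795071040927588,-0.00024359326480078485])
S=np.array([[-80,66,10.5],[-59,66,10.5],[-59,-66,10.5],[-80,-66,10.5],[70,80,4],[70,-80,4],[57.5,63.5,4],[51,16,8.5],[51,-16,8.5]])/1e3
px=np.array([[20,110],[89,108],[118,518],[57,517],[546,53],[529,585],[497,117],[470,288],[484,406]])/3.33333+[172,112]
def res(p,S=S,px=px):
    Q,o=case(*p[:4]); return (np.array([proj(c,Q.apply(s)+o) for s in S])-px).ravel()
for keep in (range(9),range(4),[0,1,2,3,4,5,6]):
    keep=list(keep); f=least_squares(lambda p:res(p,S[keep],px[keep]),[.58,.21,.03,.01],x_scale=[.01,.01,.03,.01],loss='soft_l1'); print(keep,f.x); print(res(f.x).reshape(-1,2).round(1).tolist())
E
python3 fit.py
```

```text
[0, 1, 2, 3, 4, 5, 6, 7, 8] [0.5819 0.211  0.0264 0.0009]
[[0.1, -0.1], [-0.3, 0.6], [0.1, 1.2], [0.1, 0.0], [0.7, 0.4], [-0.4, 0.0], [0.6, -0.3], [0.2, -0.4], [-4.7, -4.1]]
[0, 1, 2, 3] [ 0.5817  0.2111  0.0259 -0.0003]
[[0.2, -0.3], [-0.3, 0.3], [0.1, 0.6], [0.1, -0.6], [0.2, 0.2], [-0.9, -0.6], [0.2, -0.5], [-0.3, -0.8], [-5.1, -4.6]]
[0, 1, 2, 3, 4, 5, 6] [0.5817 0.2111 0.027  0.0002]
[[0.1, -0.2], [-0.4, 0.4], [0.1, 0.9], [0.1, -0.3], [0.3, 0.2], [-0.7, -0.4], [0.3, -0.5], [-0.1, -0.7], [-5.0, -4.4]]
```

The fit is sub-pixel: gearcase at (0.5818, 0.211), yaw 0.0265, height setting about 0. I'll confirm the height by touching the ledge, then look at the cover.

```bash
cat >> h.py <<'E'
M0=np.array([[0,1,0],[1,0,0],[0,0,-1.]])   # tool in a frame it points down on: tool x=+y, tool y=+x
E
cat > touch.py <<'E'
from h import *
np.set_printoptions(precision=4,suppress=True)
Q,o=case(.5817,.211,.0265,0.0)
q=R2q(Q.as_matrix()@M0)
def at(x,y,z): return Q.apply([x,y,z])+o   # tip -> TCP handled by caller
r.move_l(at(-69,0,10.5+25+60)/1 if 0 else at(-.069,0,.0955),q,vel=.2)
hit=r.move_l(at(-.069,0,.0355+.010),vel=.06,guard=4)
if not hit: hit=r.move_l(at(-.069,0,.0355-.006),vel=.012,guard=3)
p=Q.inv().apply(np.array(telemetry.current_ee_pos())-o)
print(hit,p*1e3,telemetry.current_wrist_force(),telemetry.current_t())
r.move_l(at(-.069,0,.0955),vel=.25)
r.move_l([.56,.1,.36],R2q(M0),vel=.4)
r.move_to([.583,-.18,.22],R2q(M0))
c=vision.get_calibration('wrist'); im=vision.snapshot('wrist')
reg=models.regions_of('cover','wrist'); mk=[models.mark_of(n,'wrist') for n in('cover_grip','cover_lip','cover_top')]
for m in mk: print([(np.round(d['at'],4).tolist(),round(d['score'],2)) for d in m[:2]])
import pickle; pickle.dump((c,im,reg),open('cov.pkl','wb'))
save(im,'w2'); print([ (d['score'],d['pixels'].sum()) for d in reg],telemetry.current_t())
E
python3 touch.py
```

```text
True [-69.0239  -0.0075  38.1092] [-1.2664 -0.1042  4.7999] 6.825
[([0.5858, -0.2029, 0.0249], 0.58)]
[([0.3677, -0.0984, 0.0025], 0.95), ([0.5155, -0.2, -0.0044], 0.68)]
[([0.6353, -0.208, 0.0014], 0.56)]
[(0.88, np.int64(10271)), (0.74, np.int64(12438)), (0.65, np.int64(1213)), (0.61, np.int64(2348))] 9.375
```

View pics/w2.png

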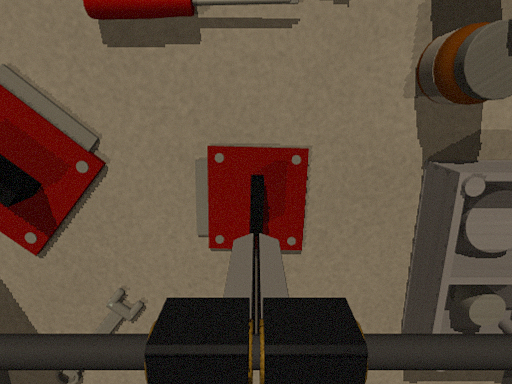

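The ledge touch puts the setting at about +2.6 mm, which is within the camera tolerance of the fit. The picture shows the target cover with plate corners at (208,146), (308,149), (302,250), (210,249), its lip on the left, and the bar along y at (257,203).

```bash
python3 - <<'E'
from h import *
import pickle
np.set_printoptions(precision=4,suppress=True)
c,im,_=pickle.load(open('cov.pkl','rb'))
m=((im[...,0].astype(int)>90)&(im[...,1]<60)&(im[...,2]<60)).astype(np.uint8)
m[:, :190]=0; m[:,320:]=0; m[:130]=0; m[262:]=0
cn,_=cv2.findContours(m,cv2.RETR_EXTERNAL,cv2.CHAIN_APPROX_NONE); k=max(cn,key=cv2.contourArea)
h=cv2.convexHull(k); P=np.array([onz(c,p,.006)[:2] for p in h[:,0]])
rc=cv2.minAreaRect((P*1000).astype(np.float32)); print(rc)
for px in [(208,146),(308,149),(302,250),(210,249)]: print(onz(c,px,.006))
E
```

```text
((584.4860229492188, -205.48162841796875), (120.9424819946289, 110.1244125366211), 88.5514907836914)
[ 0.5323 -0.1445  0.006 ]
[ 0.6407 -0.1477  0.006 ]
[ 0.6388 -0.2671  0.006 ]
[ 0.53   -0.2659  0.006 ]
```

```bash
python3 - <<'E'
from h import *
np.set_printoptions(precision=4,suppress=True)
q=R2q(R.from_euler('z',-.0253).as_matrix()@M0)
gripper_to(.05)
r.move_l([.5845,-.2055,.10],q,vel=.25)
print(r.move_l([.5845,-.2055,.034],vel=.1,guard=6))
gripper_to(.0,f_grip=35)
c=vision.get_calibration('wrist'); im=vision.snapshot('wrist'); p=np.array(telemetry.current_ee_pos())
print(p,telemetry.current_opening(),telemetry.current_t())
m=((im[...,0].astype(int)>90)&(im[...,1]<60)&(im[...,2]<60)).astype(np.uint8)*255
save(im,'w3'); import pickle; pickle.dump((c,im,p),open('cov2.pkl','wb'))
E
```

```text
False
[ 0.5845 -0.2055  0.0341] 0.013700730339911314 12.425
```

View pics/w3.png

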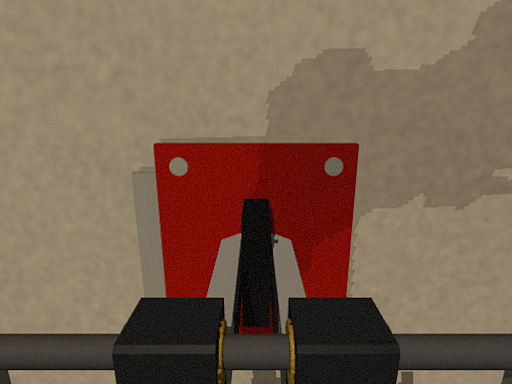

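The cover is gripped (opening 13.7 mm). The plate's far edge corners are at (154,143) and (358.5,143), symmetric about the bar. I'll use them to work out the camera bias.

```bash
python3 - <<'E'
from h import *
import pickle
np.set_printoptions(precision=4,suppress=True)
c,im,p=pickle.load(open('cov2.pkl','rb'))
a,b=onz(c,(154,143),.006),onz(c,(358.5,143),.006); print(a,b,np.linalg.norm(a-b),np.arctan2(*(b-a)[[1,0]]))
Rz=R.from_euler('z',-.0253)
print('in tool-yaw frame',Rz.inv().apply((a+b)/2-p))  # expect x 0, y .060
E
```

```text
[ 0.5322 -0.144   0.006 ] [ 0.6414 -0.1468  0.006 ] 0.10919267837316915 -0.025584928277042212
in tool-yaw frame [ 0.0008  0.0602 -0.0281]
```

```bash
cat >> h.py <<'E'
CASE=(.5809,.211,.0265,.0026)
Q,O=case(*CASE)
def pose(tx,tz,phi,ty=0.,k=.0341):
    """TCP pose that puts the held cover's lip tip at seat (tx,tz) mm, tilted phi deg"""
    C=R.from_euler('y',-np.deg2rad(phi)); s=np.array([tx,ty,tz])/1e3+C.apply([.069,0,k])
    return Q.apply(s)+O, R2q((Q*C).as_matrix()@M0)
def tip(k=.0341):
    T=q2R(telemetry.current_tool_rot()).as_matrix()@M0.T; C=Q.inv().as_matrix()@T
    s=Q.inv().apply(np.array(telemetry.current_ee_pos())-O)-C@np.array([.069,0,k])
    return s*1e3, np.rad2deg(np.arctan2(C[2,0],C[0,0]))
E
python3 - <<'E'
from h import *
np.set_printoptions(precision=3,suppress=True)
r.move_l([.5845,-.2055,.34],vel=.35)
d=np.array([np.cos(np.deg2rad(27)),np.sin(np.deg2rad(27))])
t0=np.array([-66,-5.8])
def P(s): return pose(*(t0+s*d),27)
p,q=P(60); r.move_l([.56,.0,.34],vel=.4)
r.move_to(p+[0,0,.10],q); r.move_l(p,q,vel=.2); print(tip(),telemetry.current_t())
r.hold(.3); f0=np.array(telemetry.current_wrist_force())
for s,v in ((25,.08),(12,.03),(6,.02),(0,.015)):
    hit=r.move_l(P(s)[0],vel=v,guard=4); print(s,hit,tip(),np.array(telemetry.current_wrist_force())-f0,telemetry.current_t())
    if hit: break
save(vision.snapshot('wrist'),'w4')
E
```

```text
(array([-10.454,  -0.524,  21.94 ]), np.float64(27.096779177639895)) 15.7
25 False (array([-43.023,   0.461,   6.042]), np.float64(27.071101987857553)) [-0.094 -0.173  1.069] 16.5833
12 False (array([-54.981,   0.137,  -0.199]), np.float64(27.026175002327395)) [ 0.209 -0.14   0.773] 17.1667
6 False (array([-60.835,   0.025,  -3.151]), np.float64(26.989780042705934)) [0.621 0.845 0.121] 17.6167
0 False (array([-66.041,   0.042,  -5.819]), np.float64(26.999241275203524)) [-0.785 -0.338  0.217] 18.1667
```

The lip went in with no contact. I'll nudge gently outward to confirm that the ledge is over it.

```bash
python3 - <<'E'
from h import *
np.set_printoptions(precision=3,suppress=True)
n=np.array([-np.sin(np.deg2rad(27)),np.cos(np.deg2rad(27))]);d=np.array([n[1],-n[0]])
t0=np.array([-66,-5.8])
for name,v in (('up',5*n),('down',-5*n),('in',-4*d)):
    hit=r.move_l(pose(*(t0+v),27)[0],vel=.012,guard=3); tt=tip()[0][[0,2]]-t0
    print(name,hit,'normal',tt@n,'along',tt@d,telemetry.current_wrist_force()); r.move_l(pose(*t0,27)[0],vel=.03)
print(telemetry.current_t())
E
```

```text
up True normal 2.966674002084955 along -0.29256844353681866 [ 2.268  0.525 -2.988]
down True normal -2.877236789180156 along -0.41463857233016144 [-0.559  0.458  4.896]
in False normal 0.39227359290076996 along -3.9874969483386073 [ 1.733 -0.886 -2.566]
20.225
```

View pics/w4.png

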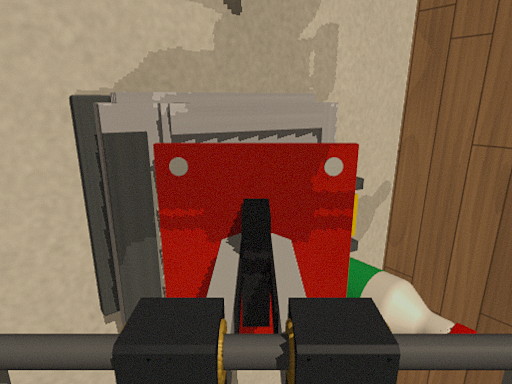

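The lip is centred in the mouth, with about 3 mm of play to the ledge above and to the rim below. Swinging down now.

```bash
python3 - <<'E'
from h import *
np.set_printoptions(precision=3,suppress=True)
def P(phi):
    u=(27-phi)/20; s=17.8+1.7*u; dd=2.6-1.4*u; a=np.deg2rad(phi)
    t=np.array([-49,0])-s*np.array([np.cos(a),np.sin(a)])+dd*np.array([-np.sin(a),np.cos(a)])
    return pose(*t,phi)
for phi in (23,19,15,12,10,8.5,7.5,6.5,5.5,4.5):
    p,q=P(phi); hit=r.move_l(p,q,vel=.04 if phi>9 else .02,guard=4)
    print(phi,hit,*tip(),np.array(telemetry.current_wrist_force()),telemetry.current_t())
    if hit: break
E
```

```text
23 False [-66.783  -0.281  -5.105] 22.998617259028777 [ 0.208  0.246 -1.892] 20.6167
19 False [-67.573  -0.453  -4.383] 19.000839324519468 [ 0.221  0.696 -2.522] 20.9417
15 True [-66.135   0.501  -2.685] 14.88989121519458 [ 0.012  0.81  -2.086] 21.15
```

```bash
python3 - <<'E'
from h import *
np.set_printoptions(precision=3,suppress=True)
def P(phi):
    u=(27-phi)/20; s=17.8+1.7*u; dd=2.6-1.4*u; a=np.deg2rad(phi)
    t=np.array([-49,0])-s*np.array([np.cos(a),np.sin(a)])+dd*np.array([-np.sin(a),np.cos(a)])
    return pose(*t,phi)
r.hold(.2); print(*tip(),np.array(telemetry.current_wrist_force()))
for phi in (14.8,12,10,8.5,7.5,6.5,5.5,4.5):
    p,q=P(phi); hit=r.move_l(p,q,vel=.015,guard=5)
    print(phi,hit,*tip(),np.array(telemetry.current_wrist_force()),telemetry.current_t())
    if hit: break
E
```

```text
[-69.534  -0.214  -3.972] 14.544100393987005 [-0.252 -0.311 -3.091]
14.8 False [-68.356  -0.171  -3.37 ] 14.753358729464056 [-0.139 -0.177 -3.108] 21.6
12 False [-67.629  -0.086  -2.517] 12.032450100334222 [-0.572  0.748 -1.849] 21.95
10 False [-68.214  -0.095  -2.055] 10.022134614674957 [-0.709 -0.182 -1.807] 22.2417
8.5 False [-68.443  -0.099  -1.649] 8.520781952348758 [-0.582  0.358 -1.935] 22.5
7.5 False [-68.965  -0.092  -1.487] 7.469036182315025 [ 0.704 -0.608 -2.166] 22.75
6.5 False [-69.217  -0.087  -1.199] 6.436120108844111 [-1.78  -0.337 -1.71 ] 23.0
5.5 False [-68.98   -0.046  -0.891] 5.465691765371544 [-3.246  0.812 -1.395] 23.25
4.5 False [-68.896  -0.028  -0.591] 4.482842023137104 [-2.697  0.187  0.154] 23.5
```

```bash
python3 - <<'E'
from h import *
np.set_printoptions(precision=3,suppress=True)
gripper_to(.045)
z=q2R(telemetry.current_tool_rot()).apply([0,0,1]); p=np.array(telemetry.current_ee_pos())
r.move_l(p-z*.075,vel=.2)
gripper_to(0.)
q=R2q(Q.as_matrix()@M0)
def at(x,z): return Q.apply([x,0,z])+O     # z of fingertips
r.move_l(at(.033,.025+.06),q,vel=.25)
im=vision.snapshot('wrist'); save(im,'w5')
print(telemetry.current_t(), [(np.round(d['at'],4).tolist(),round(d['score'],2)) for n in('cover_top','cover_lip') for d in models.mark_of(n,'wrist')[:1]])
E
```

```text
25.9 [([0.6273, 0.2121, 0.117], 0.72), ([0.5147, 0.2111, 0.0828], 0.56)]
```

View pics/w5.png

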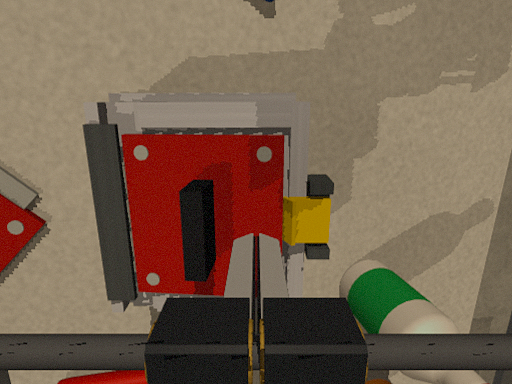

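The cover sits hooked: its lower edge (123–140, 136–290) runs parallel to the ledge, and its top edge rests on the yellow nose at (285,220). Pressing now.

```bash
python3 - <<'E'
from h import *
np.set_printoptions(precision=3,suppress=True)
def at(x,z): return Q.apply([x,0,z+.025])+O     # z of fingertips
def tz(): return (Q.inv().apply(np.array(telemetry.current_ee_pos())-O)[2]-.025)*1e3
r.move_l(at(.033,.019),vel=.12,guard=8); print(tz())
r.hold(.2); f0=np.array(telemetry.current_wrist_force())
n=Q.apply([0,0,1])
z=.0165
while z>.0045:
    r.move_l(at(.033,z),vel=.012,guard=20); f=(np.array(telemetry.current_wrist_force())-f0)@n
    print(round(z*1e3,1),round(tz(),2),round(f,2))
    if f>24: break
    z-=.0012
print(telemetry.current_t())
r.move_l(at(.033,.07),vel=.2)
save(vision.snapshot('wrist'),'w6')
print(telemetry.current_t(), [(n,np.round(d['at'],4).tolist(),round(d['score'],2)) for n in('cover_top','cover_lip','nose_low') for d in models.mark_of(n,'wrist')[:1]])
E
```

```text
19.330615325338968
16.5 16.43 -0.2
15.3 15.14 -1.01
14.1 14.09 -0.11
12.9 13.11 1.39
11.7 11.51 0.07
10.5 10.27 0.16
9.3 9.11 -1.22
8.1 7.92 0.38
6.9 6.76 -0.46
5.7 5.95 1.9
4.5 5.88 7.82
29.55
30.075 [('cover_top', [0.6337, 0.2128, 0.1078], 0.71), ('cover_lip', [0.5124, 0.2104, 0.081], 0.73)]
```

View pics/w6.png

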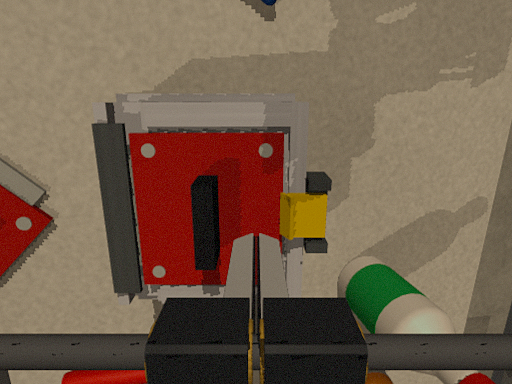

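```bash
python3 - <<'E'
from h import *
r.move_l(np.array(telemetry.current_ee_pos())+[-.03,0,.12],vel=.25)
im=vision.snapshot('wrist')
c=vision.get_calibration('wrist')
# predicted shut-plate far corner pixels vs. picture
for s in ((55,60,6),(-55,60,6),(0,30,38),(51,16,8.5),(55,60,17)): print(s,proj(c,Q.apply(np.array(s)/1e3)+O).round(1))
save(im[100:330,80:380].repeat(2,0).repeat(2,1),'w7')
r.hold(.3); print(telemetry.current_t())
E
```

```text
(55, 60, 6) [283.8 121.8]
(-55, 60, 6) [178.3 121.8]
(0, 30, 38) [229.2 155.3]
(51, 16, 8.5) [279.3 164. ]
(55, 60, 17) [284.6 122.5]
31.2083
```

View pics/w7.png

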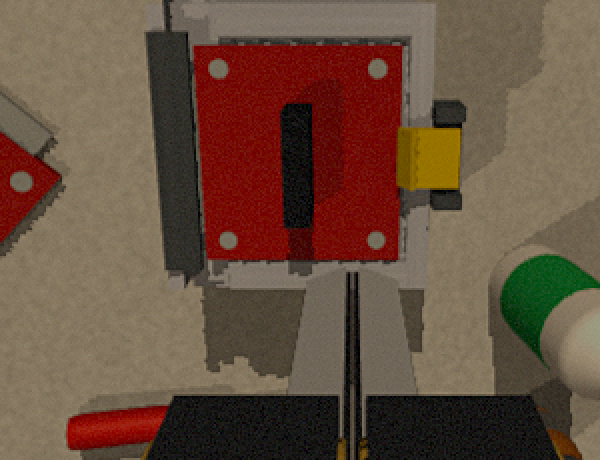

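The picture shows the nose edge at column 279 (279.3 predicted with the catch at 0), overlapping the plate's top edge at column 281.5. The plate corners are within about 2 px of the shut pose. Handing in.

```bash
python3 -c "
from h import *
print(r.sign_off())"
```

```text
the job is handed in; nothing more can be done
None
```

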